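Roll a turned bar into the drilling V-block

TASK

Get the pale wooden bar ready for cross-drilling: push it by its side with the fingertips so that it rolls over (not skids) along the bench and up the ramp until it drops into the groove of the V-block, and push on its near end until its far end is flush against the orange stop plate. Nudge it only, never pick it up, and leave the dark bar and everything else on the bench where they are.

Things in the scene. Friction and masses are not known exactly. Their poses are not given: they have to be found in the camera images.
- pale_bar: Pale birch round bar, waxed, slippery, 40 mm diameter, 180 mm long, 0.12-0.24 kg, loose on the bench on either side of the V-block. Origin on its axis at mid length. Own x along the bar, at the start within 0.15 rad of the V-block's x; y and z turn as it rolls (z up at the start). Rolls easily if pushed at half its height or lower; pushed from above its middle it may wedge.
- vblock: Grey and aluminium V-block bolted to the bench, 150 mm long (x), 180 mm wide (y). Origin on the bench under its centre, z up. Both sides alike: a ramp rises from 0 at |y| 90 mm to 20 mm high at |y| 24 mm, flat crest 20 mm high from |y| 24 to 18 mm, then a 90 degree groove down to 2 mm height at y = 0. The groove is open at its -x end (robot's side).
- groove (a point): Point in the V-block's groove where the middle of the bar's axis lies when it is seated with its far end against the stop: 15 mm towards the near end from the block's centre, 30 mm above the bench. The bar's near end then sticks 30 mm out of the block. Axes as the V-block's.
- stop (a point): Middle of the inner face of the orange stop plate that closes the groove's +x (far) end, 75 mm from the block's centre, 30 mm above the bench. The plate is 12 mm thick, 44 mm wide, 48 mm high. Axes as the V-block's.
- dark_bar: The dark (walnut) round bar, same size as the pale one, loose on the bench on the other side of the V-block. Leave alone; it rolls away if touched. Origin on its axis at mid length, x along the bar.
- glue: White glue bottle with blue cap, 60 mm diameter, 140 mm high, loose, near the robot to the left. Origin at its underside. Leave alone.
- hammer: Hammer lying on the bench to the right, about 0.3 m long. Leave alone.
- driver: Screwdriver with an orange handle lying on the bench beyond the V-block. Leave alone.
- stub: Short upright dowel stub, brown wood, 32 mm diameter, 45 mm high, standing beyond the V-block. Origin at its underside. Leave alone.
- plane: Wooden hand plane, 200 x 55 mm, about 110 mm high, on the bench to the left. Leave alone.
- offcut: Brown flat board offcut, 160 x 70 x 22 mm, lying near the robot, to the right. Leave alone.
Things that resemble listed ones, but are neither listed nor needed, are in the scene too. Of the things that look like the pale_bar, the largest one is meant.

How it is judged (in metres and radians):
On the way, in this order (a step that is already met when the one before it is completed fails the run):
1. the pale bar has rolled at least about half a turn on its way to the V-block (angle between pale_bar's own z axis and vertical above 2.2 rad), for 0.02 s.
2. the pale bar has dropped into the groove of the V-block (y of pale_bar in the frame of vblock between -0.003 and 0.003 m and z of pale_bar in the frame of vblock between 0.027 and 0.0335 m and angle between the x axis of pale_bar and the x axis of vblock, either way round below 0.05 rad), for 0.2 s.
At the end, for the whole second after the job is handed in: The pale bar lies at rest in the groove (axis within 3 mm of the groove's middle, about 3 mm of its seated height and 0.05 rad of its direction) with its far end within 3.5 mm of the orange stop plate; everything else is within 20 mm of where it was (all of step 2 and x of pale_bar in the frame of vblock between -0.0185 and -0.011 m and linear speed of pale_bar below 0.01 m/s and angular speed of pale_bar below 0.1 rad/s and distance of each of dark_bar, glue, hammer, driver, stub, plane, offcut from where it was at the start of the episode below 0.02 m); the robot touches nothing.
It fails at once if the pale bar is lifted off the bench before it reaches the ramp (height (world z) of pale_bar above 0.028 m and (y of pale_bar in the frame of vblock above 0.105 m or y of pale_bar in the frame of vblock below -0.105 m)).
It fails at once if the pale bar is lifted above the V-block (height (world z) of pale_bar above 0.05 m).
It fails at once if the pale bar is tipped up on end (angle between pale_bar's own x axis and vertical below 1.2 rad or angle between pale_bar's own x axis and vertical above 1.94 rad).
It fails at once if the dark bar is moved more than 20 mm (distance of dark_bar from where it was at the start of the episode above 0.02 m).
It fails at once if another thing on the bench is moved more than 20 mm (distance of any of glue, hammer, driver, stub, plane, offcut from where it was at the start of the episode above 0.02 m).
It also fails if it takes over 51 s, if anything falls off the work surface, if the arm or the gripper's body presses on something with over 40 N, if the wrist force passes 120 N, or if a joint passes its speed limit or range.

ROBOT

A 7-joint arm with a two-finger parallel gripper is mounted at the origin on the work surface. World frame = base frame: x ahead of the robot, y to its left, z up, the work surface at z = 0. Lengths are in mm, angles in rad, forces in N, time in s.
With the tool pointing down it reaches from about 425 to 875 mm from the base axis. Payload 8.4 kg.
Tool frame: the origin (TCP) lies at the centre of the arm's flange, where the gripper is bolted on; the fingertips stand 182 mm ahead of it and the grasp point (between the pads) lies 164 mm ahead of it; z points along the fingers, y is the line along which they close (so a half turn about z gives the same grasp; the last joint's range is limited). The gripper opens to 87 mm and grips with 3 to 60 N. Pads are 19 mm wide; open, the fingers measure 117 mm over their backs; the gripper's body (75 mm by 190 mm) begins 51 mm behind the grasp point.
Start: joints at [1.089, 0.333, 0.04, 1.465, -0.013, 1.343, -0.059], TCP at [242.765, -602.941, 404.746] pointing down, gripper open.
Joint ranges: [-2.58, 2.58], [-0.38, 2.09], [-1.3, 1.39], [0.25, 2.4], [-1.5, 4.64], [0.08, 2.09], [-2.65, 2.65]. Speed limits (rad/s): [2.22, 2.22, 2.79, 2.79, 3.14, 3.14, 3.14].

INTERFACE

Orientations are given as a rotation vector (axis times angle).
In Python, from cell import arm, read_camera gives the robot as it stands.
- The arm moves only by the tool send_rows, never from a script. Its argument "commands" is one flat list of numbers, 7 for each row, row after row: the shift along the world's x, y, z in m, then the turn, a rotation vector about the world's x, y, z in rad, then the finger opening in m, from 0 to 0.087. A call has 1 to 8 rows; each row is the pose to reach, as a shift and turn from the pose commanded when the call began; what a row does not reach only later rows make up. A row lasts 1/10 s, in which the tool goes at most 50 mm and 8.59 degrees, less where a joint would pass 70% of its speed; a pose out of reach is approached as far as the arm can. A call with a gripper value outside its range is refused whole. The fingers move at their own pace and stop on an object; "newtons" is the grip in N (left out, the last holds). Time passes only in rows, so rows that repeat a pose let the fingers close. It gives the time, the measured TCP pose, the force, the opening and the grip force at its end, in the units of the state.
- arm.sense(): the state, without advancing time (a new reading comes with each control period).
- read_camera(name): name is "scene" or "top" or "wrist"; returns a dict with "frame" (384x512x3 uint8, blue, green, red), "K" (3x3 intrinsics, pixels), "world_from_camera" (4x4, takes a point from camera to world coordinates). Camera axes: x right, y down, z forward; pixel columns grow to the right and rows downward; lengths in mm; the calibration is good to about 2 mm. A picture is of the moment at which its call begins. There is no depth.
- arm.hand_in(): hands the job in; it is judged then, once.
The state is a dict: "time": time; "joint_pos": joint angles; "qvel": joint speeds; "effort": joint torques, N m; "eef_pos": TCP position; "orientation": TCP orientation; "contact_force": force on the tool from outside, world axes, zero at the start; "moment": the same for the moment, N m; "finger_gap": opening from 0.0 (shut) to 1.0 (fully open); "grasp_force": force on a finger pad.
Only numpy, scipy, OpenCV 4.12 (cv2) and the standard library are available. Lean on these libraries where they do the work, as an engineer would, in place of code of your own. Each camera call takes 0.05 s, during which the arm holds its last target. There are 200 camera calls.

## Working session

There is one attempt and no reset: what is moved stays moved. The work goes in short steps, Python scripts to look and compute and a tool call to move; the robot and the scene stay as the last step left them, time stands still between calls to the robot, and variables do not carry over. Pictures are saved under pics/ and viewed, at most 10 in all, crops included, and the job is handed in when it is done.

Besides the shell and the picture viewer there is one more tool, called after "Emit:" by a JSON object that holds its "fn" and its "kwargs". send_rows: Moves the arm, as the interface text tells. Its arguments: {"type":"object","properties":{"commands":{"type":"array","items":{"type":"number"}},"newtons":{"type":"number"}},"required":["commands"]}

```bash
mkdir -p pics; cat > h.py <<'E'
import numpy as np, cv2
from cell import arm, read_camera
def snap(n,f):
    c=read_camera(n); cv2.imwrite('pics/'+f,c['frame']); np.savez('pics/'+f+'.npz',K=c['K'],T=c['world_from_camera']); return c
def px2w(f,pts,z):
    d=np.load('pics/'+f+'.npz'); K,T=d['K'],d['T']; o=[]
    for u,v in pts:
        r=T[:3,:3]@np.linalg.solve(K,[u,v,1.]); t=T[:3,3]; o.append(t+r*(z-t[2])/r[2])
    return np.array(o)
def w2px(f,P):
    d=np.load('pics/'+f+'.npz'); K,T=d['K'],d['T']
    q=(np.atleast_2d(P)-T[:3,3])@T[:3,:3]; q=q@K.T; return q[:,:2]/q[:,2:]
E
python3 - <<'E'
from h import *
a=snap('top','top0.png'); b=snap('scene','scene0.png')
print(a['K'],a['world_from_camera'].round(3)); s=arm.sense(); print(s)
E
```

```text
[[490.02895249   0.         262.60991072]
 [  0.         490.02895249 189.18522222]
 [  0.           0.           1.        ]] [[-1.800000e-02 -9.910000e-01  1.340000e-01  3.291330e+02]
 [-1.000000e+00  1.600000e-02 -1.700000e-02  6.280000e+00]
 [ 1.400000e-02 -1.340000e-01 -9.910000e-01  1.724205e+03]
 [ 0.000000e+00  0.000000e+00  0.000000e+00  1.000000e+00]]
{'time': 0.1, 'joint_pos': array([ 1.08876301,  0.33385422,  0.03989477,  1.46617313, -0.01342686,
        1.34331538, -0.05848397]), 'qvel': array([-0.00133301, -0.00089085, -0.00039835, -0.00333726,  0.00027166,
       -0.00027292, -0.00031341]), 'effort': array([ 4.60170937e-03, -6.57806039e+01,  1.34059343e+00, -4.04699278e+01,
       -5.97238052e-02,  4.09693108e-02,  3.45683759e-05]), 'eef_pos': array([ 242.73488205, -602.80615386,  403.944024  ]), 'orientation': array([-3.08280827e+00, -5.97373982e-01,  5.66200609e-04]), 'contact_force': array([-0.79243133,  0.25905788,  0.62117708]), 'moment': array([ 0.02150294, -0.02385479, -0.04648387]), 'grasp_force': 0.0, 'finger_gap': 0.9987993799968036}
```

View pics/top0.png

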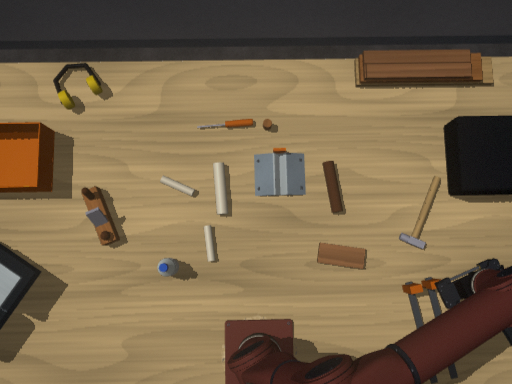

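View pics/scene0.png

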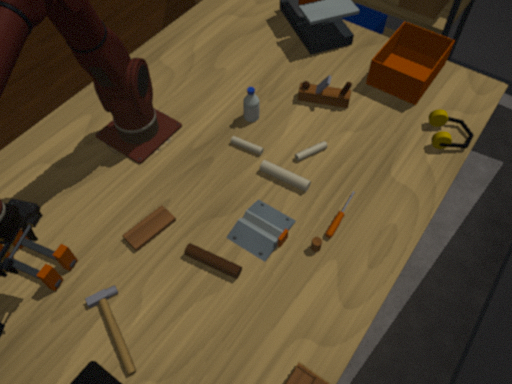

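The top view shows three pale candidates: the large one at (221,188), a small thin one at (178,186), and a small one at (210,243). The largest, (221,188), is the one I want. The V-block is at (280,174) with its stop at (280,150), and the dark bar is at (333,187). I'll check this in a close crop.

```bash
python3 - <<'E'
from h import *
im=cv2.imread('pics/top0.png'); c=im[135:275,155:355]
cv2.imwrite('pics/crop0.png',cv2.resize(c,None,fx=4,fy=4,interpolation=cv2.INTER_CUBIC))
for n,p in [('pale',(221,188)),('thin',(178,186)),('small',(210,243))]:
    m=np.zeros((386,514),np.uint8)
    cv2.floodFill(im.copy(),m,p,0,(14,)*3,(14,)*3,cv2.FLOODFILL_FIXED_RANGE|cv2.FLOODFILL_MASK_ONLY|(255<<8))
    ys,xs=np.nonzero(m[1:-1,1:-1]); r=cv2.minAreaRect(np.c_[xs,ys].astype(np.float32)); b=cv2.boxPoints(r)
    print(n,len(xs),r,px2w('top0.png',b,25).round(0)[:,:2].tolist())
print(px2w('top0.png',[(254,154),(303,152),(306,194),(256,196)],5).round(1))
E
```

```text
pale 89 ((220.8926239013672, 187.50869750976562), (49.16298294067383, 1.7510104179382324), 85.36454010009766) [[654.0, 133.0], [654.0, 127.0], [481.0, 114.0], [481.0, 120.0]]
thin 94 ((176.24742126464844, 184.94329833984375), (33.50642395019531, 2.7414345741271973), 23.96249008178711) [[599.0, 335.0], [608.0, 331.0], [558.0, 224.0], [549.0, 228.0]]
small 41 ((209.87693786621094, 242.51539611816406), (33.241310119628906, 1.1163126230239868), 82.87498474121094) [[433.0, 172.0], [433.0, 168.0], [320.0, 154.0], [320.0, 158.0]]
[[ 688.8    6.1    5. ]
 [ 693.5 -169.5    5. ]
 [ 541.7 -175.7    5. ]
 [ 537.5    1.4    5. ]]
```

View pics/crop0.png

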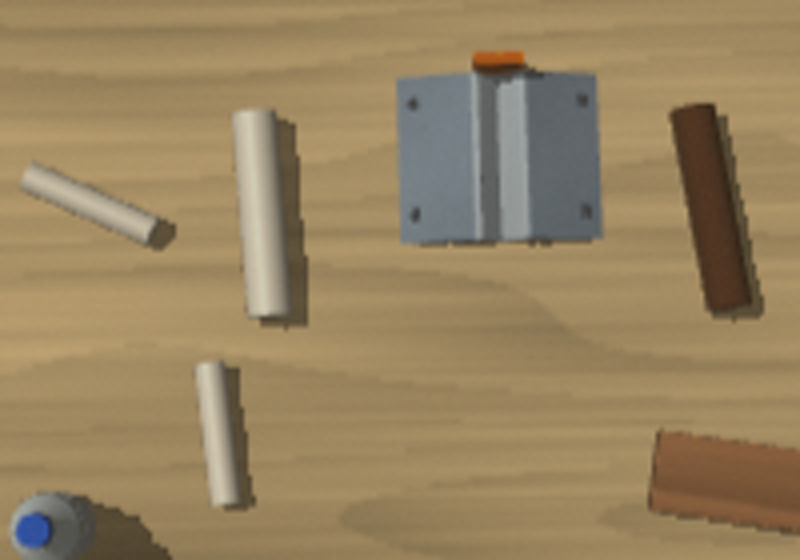

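The crop confirms it: the large pale bar is at crop (262,213), left of the V-block at (500,158). The other two pale rods are clearly smaller.

```bash
python3 - <<'E'
from h import *
f='top0.png'
C=lambda L:[((x+.5)/4-.5+155,(y+.5)/4-.5+135) for x,y in L]
v=px2w(f,C([(398,80),(597,74),(603,240),(401,243)]),0)[:,:2]; print('blk',v.round(1),v.mean(0))
ax=(v[0]+v[1]-v[2]-v[3])/2; ay=(v[0]-v[1]+v[3]-v[2])/2
print('len',np.linalg.norm(ax),np.linalg.norm(ay),'yaw',np.arctan2(ax[1],ax[0]),np.arctan2(-ay[0],ay[1]))
g=px2w(f,C([(484,240),(484,72)]),5)[:,:2];print('groove',g)
s=px2w(f,C([(474,54),(523,53)]),48)[:,:2];print('stop top far edge',s)
b=px2w(f,C([(233,113),(276,110),(291,317),(249,319)]),20)[:,:2]; print('pale',b.round(1),b.mean(0)); d=b[0]+b[1]-b[2]-b[3]
print('len',np.linalg.norm(d)/2,np.linalg.norm(b[0]-b[1]),'yaw',np.arctan2(d[1],d[0]))
print('small',px2w(f,C([(196,365),(222,363),(240,503),(213,507)]),12)[:,:2].round())
print('thin',px2w(f,C([(22,180),(32,162),(172,225),(155,247)]),12)[:,:2].round())
E
```

```text
blk [[ 687.6    5.7]
 [ 690.4 -173. ]
 [ 540.2 -173.9]
 [ 540.4    5.3]] [614.6321675  -83.99501901]
len 148.68668923699596 178.99425587136955 yaw 0.00417316334639508 0.007041129996339918
groove [[541.27400202 -68.07478056]
 [692.67018427 -71.36041059]]
stop top far edge [[ 699.72932477  -61.03067283]
 [ 699.97934044 -103.86881836]]
pale [[656.  151.7]
 [658.1 113.8]
 [474.6 102.1]
 [473.5 138.7]] [565.55007229 126.57968592]
len 183.36127202945482 37.98594325038864 yaw 0.06754564090583193
small [[435. 186.]
 [436. 163.]
 [315. 148.]
 [312. 171.]]
thin [[600. 338.]
 [616. 330.]
 [558. 206.]
 [539. 221.]]
```

Sizes check out: the block measures 149x179, the bar 183x38. The block centre is about (614.6, -84) with yaw about 0.005. The bar centre is about (566, 125) with yaw 0.067, so it has to roll in -y. I'll stand the open fingers at y≈180 with the closing line along the bar, which gives two contacts.

Emit:
{"fn": "send_rows", "kwargs": {"commands": [0.0134,0.0326,0,0,0,0.0523,0.087,0.0268,0.0652,0,0,0,0.1046,0.087,0.0403,0.0979,0,0,0,0.1569,0.087,0.0537,0.1305,0,0,0,0.2092,0.087,0.0671,0.1631,0,0,0,0.2615,0.087,0.0805,0.1957,0,0,0,0.3138,0.087,0.094,0.2284,0,0,0,0.366,0.087,0.1074,0.261,0,0,0,0.4183,0.087]}}

```text
time: 0.9
eef_pos: [350.4, -340.5, 404.5]
orientation: [-2.891, -1.228, 0.0]
contact_force: [0.8, 0.6, -0.0]
finger_gap: 0.995
grasp_force: 0.0
```

Emit:
{"fn": "send_rows", "kwargs": {"commands": [0.0134,0.0326,0,0,0,0.0523,0.087,0.0268,0.0652,0,0,0,0.1046,0.087,0.0403,0.0979,0,0,0,0.1569,0.087,0.0537,0.1305,0,0,0,0.2092,0.087,0.0671,0.1631,0,0,0,0.2615,0.087,0.0805,0.1957,0,0,0,0.3138,0.087,0.094,0.2284,0,0,0,0.366,0.087,0.1074,0.261,0,0,0,0.4183,0.087]}}

```text
time: 1.7
eef_pos: [457.7, -79.5, 404.6]
orientation: [-2.574, -1.802, 0.0]
contact_force: [0.2, -0.4, -0.2]
finger_gap: 1.002
grasp_force: 0.0
```

Emit:
{"fn": "send_rows", "kwargs": {"commands": [0.0134,0.0326,0,0,0,0.0523,0.087,0.0268,0.0652,0,0,0,0.1046,0.087,0.0403,0.0979,0,0,0,0.1569,0.087,0.0537,0.1305,0,0,0,0.2092,0.087,0.0671,0.1631,0,0,0,0.2615,0.087,0.0805,0.1957,0,0,0,0.3138,0.087,0.094,0.2284,0,0,0,0.366,0.087,0.1074,0.261,0,0,0,0.4183,0.087]}}

```text
time: 2.5
eef_pos: [565.4, 181.2, 404.4]
orientation: [-2.144, -2.296, 0.001]
contact_force: [0.0, -0.5, 0.3]
finger_gap: 1.0
grasp_force: 0.0
```

```bash
python3 - <<'E'
from h import *
snap('wrist','w1.png'); print(px2w('w1.png',[(256,192)],0)); d=np.load('pics/w1.png.npz');print(d['T'].round(2))
E
```

```text
[[564.61906567 152.765547     0.        ]]
[[ 1.0000e+00  7.0000e-02  2.0000e-02  5.6059e+02]
 [ 7.0000e-02 -9.6000e-01 -2.6000e-01  2.5167e+02]
 [-0.0000e+00  2.6000e-01 -9.7000e-01  3.8376e+02]
 [ 0.0000e+00  0.0000e+00  0.0000e+00  1.0000e+00]]
```

View pics/w1.png

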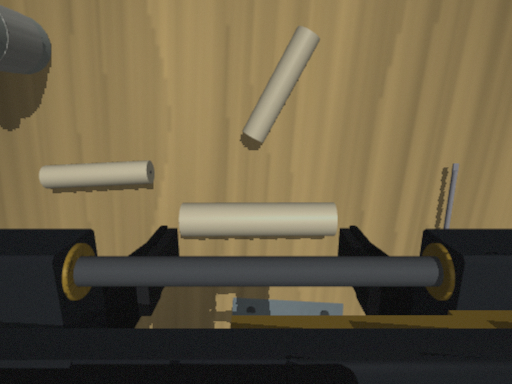

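The wrist view shows the bar horizontal at columns 181–336 and rows 203–237, so it is parallel to the finger line. The thin rod's tip is at (255,140).

```bash
python3 - <<'E'
from h import *
f='w1.png'
print(px2w(f,[(181,220),(336,219)],20).round(1)); print('rear',px2w(f,[(258,203)],28)); print('front',px2w(f,[(258,238)],8)); print('rod',px2w(f,[(252,146)],5))
print('blk edge far-left corners',px2w(f,[(233,298),(344,303)],0))
E
```

```text
[[477.2 117.3  20. ]
 [662.  131.3  20. ]]
rear [[567.50026511 147.07866804  28.        ]]
front [[571.02342773  95.54470138   8.        ]]
rod [[556.17680181 209.20983528   5.        ]]
blk edge far-left corners [[543.49370349   2.96934888   0.        ]
 [694.24638735   5.67274078   0.        ]]
```

Emit:
{"fn": "send_rows", "kwargs": {"commands": [0,0,-0.035,0,0,0,0.087,0,0,-0.07,0,0,0,0.087,0,0,-0.105,0,0,0,0.087,0,0,-0.14,0,0,0,0.087,0,0,-0.17,0,0,0,0.087,0,0,-0.195,0,0,0,0.087,0,0,-0.21,0,0,0,0.087,0,0,-0.214,0,0,0,0.087]}}

```text
time: 3.35
eef_pos: [564.4, 179.7, 189.0]
orientation: [-2.145, -2.293, 0.004]
contact_force: [0.2, 0.8, 0.5]
finger_gap: 1.003
grasp_force: 0.0
```

Emit:
{"fn": "send_rows", "kwargs": {"commands": [0,-0.006,0,0,0,0,0.087,0,-0.012,0,0,0,0,0.087,0,-0.016,0,0,0,0,0.087,0,-0.019,0,0,0,0,0.087,0,-0.022,0,0,0,0,0.087,0,-0.025,0,0,0,0,0.087,0,-0.028,0,0,0,0,0.087,0,-0.031,0,0,0,0,0.087]}}

```text
time: 4.15
eef_pos: [564.9, 148.9, 190.8]
orientation: [-2.146, -2.295, -0.0]
contact_force: [0.3, 0.6, 0.2]
finger_gap: 1.001
grasp_force: 0.1
```

Emit:
{"fn": "send_rows", "kwargs": {"commands": [0,-0.004,0,0,0,-0.008,0.087,0,-0.009,0,0,0,-0.016,0.087,0,-0.014,0,0,0,-0.024,0.087,0,-0.019,0,0,0,-0.032,0.087,0,-0.024,0,0,0,-0.04,0.087,0,-0.029,0,0,0,-0.048,0.087,0,-0.034,0,0,0,-0.056,0.087,0,-0.039,0,0,0,-0.063,0.087]}}

```text
time: 4.95
eef_pos: [565.0, 109.6, 190.8]
orientation: [-2.218, -2.225, 0.0]
contact_force: [-0.2, 0.4, 0.7]
finger_gap: 1.002
grasp_force: 0.1
```

```bash
python3 - <<'E'
from h import *
snap('top','t2.png'); snap('wrist','w2.png'); im=cv2.imread('pics/t2.png')[135:235,180:320]
a=cv2.resize(im,(560,400),interpolation=cv2.INTER_CUBIC); b=cv2.imread('pics/w2.png')[60:300,:]
b=cv2.resize(b,(240,113)); c=np.zeros((400,800,3),np.uint8); c[:,:560]=a; c[:113,560:]=b; cv2.imwrite('pics/c2.png',c)
E
```

```text
(no output)
```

View pics/c2.png

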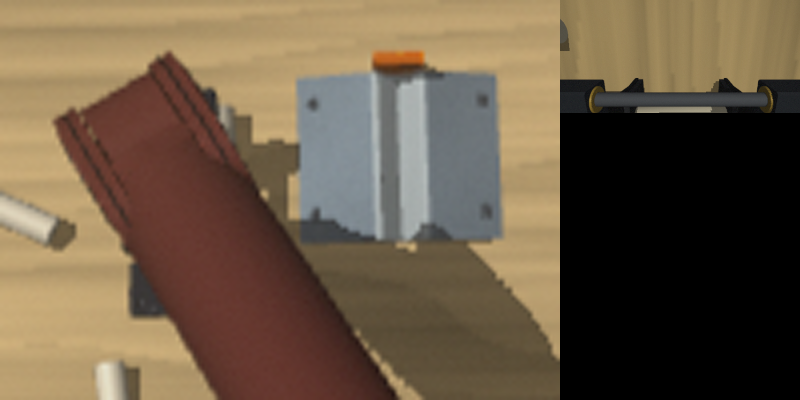

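The bar is in contact ahead of the fingers at crop (230,125) and clear of the block. I'll continue along the flat.

Emit:
{"fn": "send_rows", "kwargs": {"commands": [0,-0.005,0,0,0,0,0.087,0,-0.011,0,0,0,0,0.087,0,-0.017,0,0,0,0,0.087,0,-0.023,0,0,0,0,0.087,0,-0.029,0,0,0,0,0.087,0,-0.035,0,0,0,0,0.087,0,-0.041,0,0,0,0,0.087,0,-0.047,0,0,0,0,0.087]}}

```text
time: 5.85
eef_pos: [565.0, 62.5, 190.7]
orientation: [-2.217, -2.226, 0.0]
contact_force: [-1.0, 0.1, 0.5]
finger_gap: 1.003
grasp_force: 0.1
```

Emit:
{"fn": "send_rows", "kwargs": {"commands": [0,-0.006,0,0,0,0,0.087,0,-0.012,0,0,0,0,0.087,0,-0.018,0,0,0,0,0.087,0,-0.024,0,0,0,0,0.087,0,-0.03,0,0,0,0,0.087,0,-0.036,0,0,0,0,0.087,0,-0.042,0,0,0,0,0.087,0,-0.048,0,0,0,0,0.087]}}

```text
time: 6.65
eef_pos: [565.0, 14.8, 190.8]
orientation: [-2.217, -2.226, -0.0]
contact_force: [-1.1, 2.7, 1.7]
finger_gap: 1.004
grasp_force: 1.5
```

Emit:
{"fn": "send_rows", "kwargs": {"commands": [0,-0.004,0.001,0,0,0,0.087,0,-0.008,0.002,0,0,0,0.087,0,-0.012,0.003,0,0,0,0.087,0,-0.016,0.0042,0,0,0,0.087,0,-0.02,0.0054,0,0,0,0.087,0,-0.024,0.0066,0,0,0,0.087,0,-0.028,0.0078,0,0,0,0.087,0,-0.032,0.009,0,0,0,0.087]}}

```text
time: 7.45
eef_pos: [564.9, -17.3, 199.8]
orientation: [-2.217, -2.226, 0.0]
contact_force: [-0.2, 4.2, 2.1]
finger_gap: 0.999
grasp_force: 1.5
```

Emit:
{"fn": "send_rows", "kwargs": {"commands": [0,-0.003,0.001,0,0,0,0.087,0,-0.006,0.002,0,0,0,0.087,0,-0.009,0.003,0,0,0,0.087,0,-0.012,0.004,0,0,0,0.087,0,-0.015,0.005,0,0,0,0.087,0,-0.018,0.006,0,0,0,0.087,0,-0.02,0.0065,0,0,0,0.087,0,-0.022,0.0065,0,0,0,0.087]}}

```text
time: 8.25
eef_pos: [565.0, -39.3, 206.3]
orientation: [2.217, 2.225, -0.0]
contact_force: [0.1, 0.5, 0.5]
finger_gap: 0.998
grasp_force: 0.0
```

Contact force is gone, so the bar has either dropped into the groove or is sitting on the crest. I'll look.

```bash
python3 - <<'E'
from h import *
for n,f in [('scene','s3.png'),('top','t3.png'),('wrist','w3.png')]: snap(n,f)
p=w2px('s3.png',[615,-84,30])[0].astype(int); print(p)
s=cv2.imread('pics/s3.png')[p[1]-45:p[1]+45,p[0]-60:p[0]+60]
a=cv2.resize(s,(400,300),interpolation=cv2.INTER_CUBIC)
t=cv2.resize(cv2.imread('pics/t3.png')[137:212,230:330],(400,300),interpolation=cv2.INTER_CUBIC)
w=cv2.resize(cv2.imread('pics/w3.png'),(400,300))
cv2.imwrite('pics/c3.png',np.vstack([np.hstack([a,t]),np.hstack([w,w*0])]))
E
```

```text
[260 222]
```

View pics/c3.png

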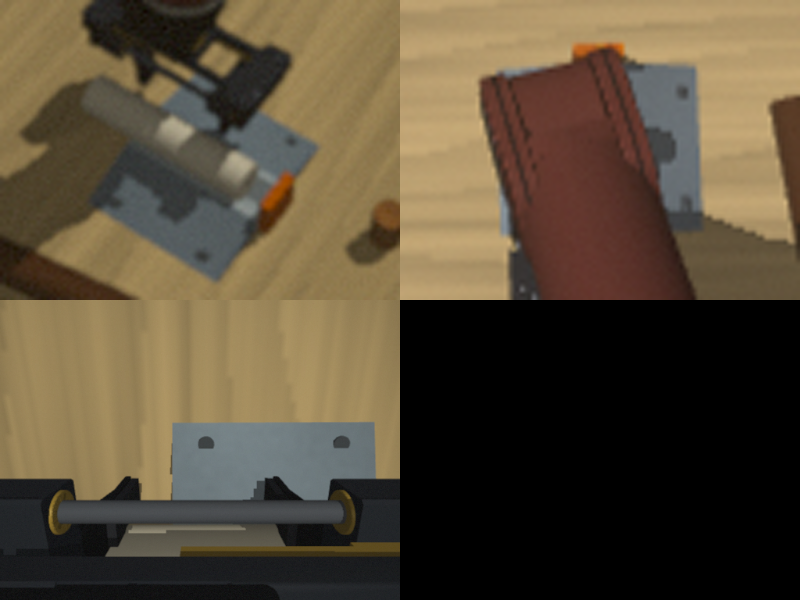

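The scene view shows the bar lying in the groove, parallel to it, with a gap of about 20 mm before the orange stop at (278,203). Next I'll back off, rise, close the fingers and go to the near end.

Emit:
{"fn": "send_rows", "kwargs": {"commands": [0,0.012,0.002,0,0,0,0.087,0,0.014,0.03,0,0,0,0.06,0,0.012,0.065,0,0,0,0.03,-0.02,0,0.08,0,0,0,0,-0.05,-0.02,0.08,0,0,0,0,-0.085,-0.035,0.08,0,0,0,0,-0.11,-0.043,0.08,0,0,0,0,-0.12,-0.044,0.08,0,0,0,0]}}

```text
time: 9.2
eef_pos: [443.1, -83.0, 286.2]
orientation: [2.218, 2.224, -0.002]
contact_force: [0.0, -0.0, -0.1]
finger_gap: 0.449
grasp_force: 0.0
```

```bash
python3 - <<'E'
from h import *
for n,f in [('scene','s4.png'),('top','t4.png')]: snap(n,f)
a=cv2.resize(cv2.imread('pics/s4.png')[177:267,200:320],(800,600),interpolation=cv2.INTER_CUBIC)
cv2.imwrite('pics/c4.png',a)
for x in (575,585): print(w2px('s4.png',[[x-90,-83,30],[x+90,-83,30]])) 
print(arm.sense()['finger_gap'])
E
```

```text
[[227.72878277 202.90746799]
 [273.44402597 230.40601195]]
[[230.17311692 204.3777791 ]
 [276.09480349 232.00050248]]
0.3558972850884605
```

View pics/c4.png

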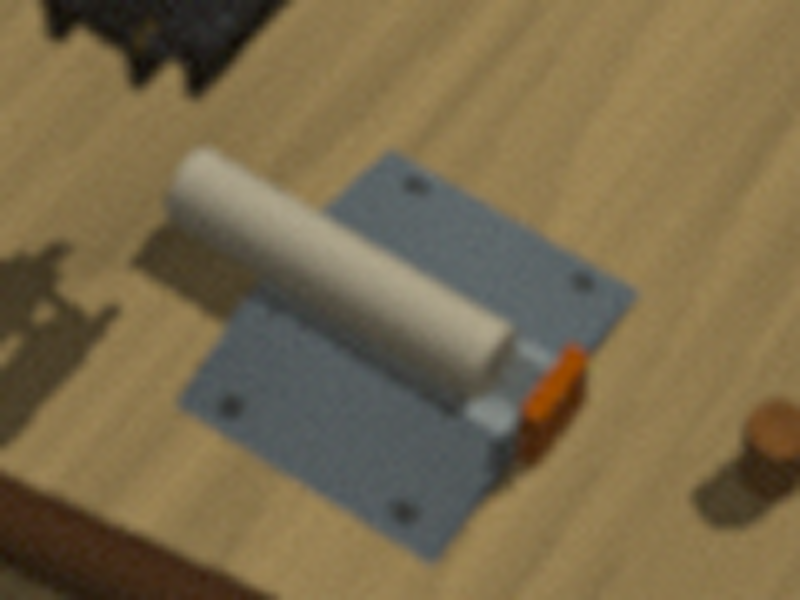

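The bar is seated. Its far end is at x≈666 and its near end at ≈486, so it needs about 24 mm of push. I'll descend in front of the near end.

Emit:
{"fn": "send_rows", "kwargs": {"commands": [0,0,0,0,0,0,0,0,0,0,0,0,0,0,0,0,-0.02,0,0,0,0,0,0,-0.045,0,0,0,0,0,0,-0.065,0,0,0,0,0,0,-0.08,0,0,0,0,0,0,-0.085,0,0,0,0,0,0,-0.085,0,0,0,0]}}

```text
time: 10.1
eef_pos: [445.3, -82.5, 200.7]
orientation: [-2.215, -2.226, -0.0]
contact_force: [-0.3, 0.2, 0.8]
finger_gap: 0.003
grasp_force: 0.0
```

Emit:
{"fn": "send_rows", "kwargs": {"commands": [0.005,0,0,0,0,0,0,0.01,0,0,0,0,0,0,0.015,0,0,0,0,0,0,0.02,0,0,0,0,0,0,0.024,0,0,0,0,0,0,0.028,0,0,0,0,0,0,0.031,0,0,0,0,0,0,0.034,0,0,0,0,0,0]}}

```text
time: 10.9
eef_pos: [478.9, -83.0, 201.1]
orientation: [-2.217, -2.225, 0.001]
contact_force: [-3.3, -0.4, 1.8]
finger_gap: 0.004
grasp_force: 1.5
```

Contact is made at about 3 N. I'll keep pushing slowly to the stop.

Emit:
{"fn": "send_rows", "kwargs": {"commands": [0.002,0,0,0,0,0,0,0.004,0,0,0,0,0,0,0.006,0,0,0,0,0,0,0.008,0,0,0,0,0,0,0.009,0,0,0,0,0,0,0.01,0,0,0,0,0,0,0.011,0,0,0,0,0,0,0.012,0,0,0,0,0,0]}}

```text
time: 11.7
eef_pos: [491.0, -83.0, 201.2]
orientation: [-2.217, -2.226, 0.0]
contact_force: [-2.8, 0.3, 0.8]
finger_gap: 0.006
grasp_force: 0.9
```

Emit:
{"fn": "send_rows", "kwargs": {"commands": [0.001,0,0,0,0,0,0,0.002,0,0,0,0,0,0,0.003,0,0,0,0,0,0]}}

```text
time: 12.0
eef_pos: [494.1, -83.0, 201.3]
orientation: [2.217, 2.226, 0.0]
contact_force: [-2.0, 0.3, 0.1]
finger_gap: 0.003
grasp_force: 0.9
```

Emit:
{"fn": "send_rows", "kwargs": {"commands": [0.001,0,0,0,0,0,0,0.002,0,0,0,0,0,0]}}

```text
time: 12.2
eef_pos: [496.1, -83.0, 201.3]
orientation: [2.217, 2.226, 0.0]
contact_force: [-1.6, -0.2, -0.2]
finger_gap: 0.004
grasp_force: 0.9
```

Emit:
{"fn": "send_rows", "kwargs": {"commands": [0.001,0,0,0,0,0,0,0.002,0,0,0,0,0,0]}}

```text
time: 12.4
eef_pos: [498.1, -83.0, 201.2]
orientation: [-2.217, -2.226, 0.0]
contact_force: [-2.0, -0.0, 0.9]
finger_gap: 0.003
grasp_force: 0.9
```

Emit:
{"fn": "send_rows", "kwargs": {"commands": [0.001,0,0,0,0,0,0,0.002,0,0,0,0,0,0]}}

```text
time: 12.6
eef_pos: [500.0, -82.9, 201.2]
orientation: [-2.217, -2.226, 0.0]
contact_force: [-1.9, 0.7, -0.8]
finger_gap: 0.009
grasp_force: 0.9
```

Emit:
{"fn": "send_rows", "kwargs": {"commands": [0.001,0,0,0,0,0,0,0.002,0,0,0,0,0,0]}}

```text
time: 12.8
eef_pos: [502.0, -82.9, 201.2]
orientation: [-2.217, -2.226, 0.0]
contact_force: [-2.6, -0.0, 0.2]
finger_gap: 0.003
grasp_force: 1.0
```

Emit:
{"fn": "send_rows", "kwargs": {"commands": [0.001,0,0,0,0,0,0,0.002,0,0,0,0,0,0]}}

```text
time: 13.0
eef_pos: [503.0, -83.0, 200.9]
orientation: [-2.216, -2.224, 0.004]
contact_force: [-12.1, 1.2, 8.7]
finger_gap: 0.005
grasp_force: 6.5
```

```bash
python3 - <<'E'
from h import *
snap('scene','s5.png')
cv2.imwrite('pics/c5.png',cv2.resize(cv2.imread('pics/s5.png')[177:267,200:320],(800,600),interpolation=cv2.INTER_CUBIC))
E
```

```text
(no output)
```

View pics/c5.png

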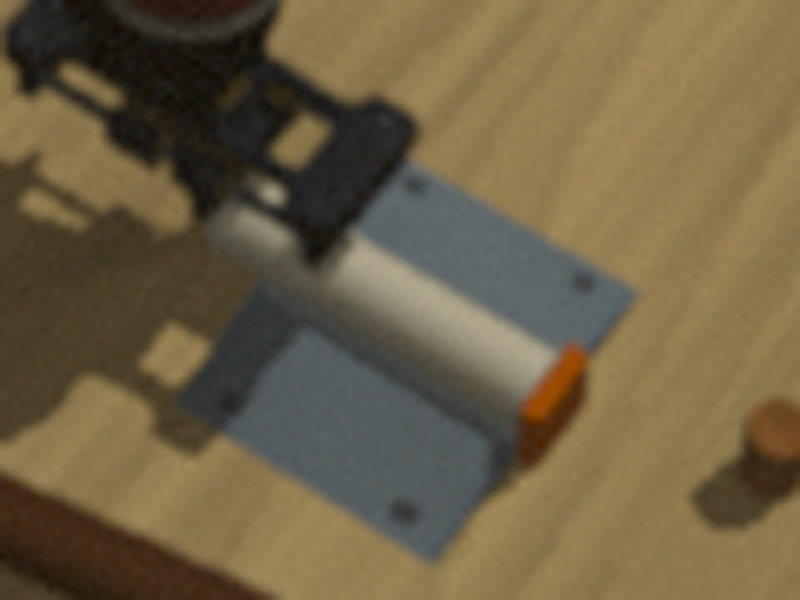

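Contact reached 12 N, and the picture shows the bar's far end against the orange plate with no gap. Retract.

Emit:
{"fn": "send_rows", "kwargs": {"commands": [-0.003,0,0,0,0,0,0,-0.008,0,0,0,0,0,0,-0.02,0,0,0,0,0,0,-0.04,0,0,0,0,0,0,-0.055,0,0.02,0,0,0,0,-0.055,0,0.06,0,0,0,0,-0.055,0,0.1,0,0,0,0,-0.055,0,0.1,0,0,0,0]}}

```text
time: 13.85
eef_pos: [450.0, -82.8, 306.1]
orientation: [2.212, 2.22, 0.005]
contact_force: [-0.2, 0.1, -0.0]
finger_gap: 0.005
grasp_force: 0.0
```

```bash
python3 - <<'E'
from h import *
snap('scene','s6.png')
a=cv2.resize(cv2.imread('pics/s6.png')[177:267,200:320],(400,300),interpolation=cv2.INTER_CUBIC)
cv2.imwrite('pics/c6.png',np.hstack([a,cv2.resize(cv2.imread('pics/s6.png'),(400,300))]))
E
```

```text
(no output)
```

View pics/c6.png

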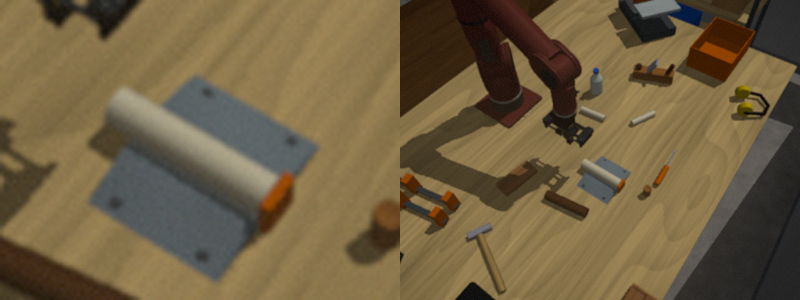

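The bar is seated flush against the stop at crop (275,200), everything else is where it was, and the arm is clear. I'll hand it in.

```bash
python3 -c "
from cell import arm
print(arm.hand_in())"
```

```text
the job is handed in; nothing more can be done
None
```

I rolled the pale bar up the ramp into the V-block's groove and pushed it against the orange stop until the force reached 12 N. The last picture shows it flush, with nothing else visibly moved and the arm clear. I've handed the job in; it returned no verdict.

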